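# Still the scale's swinging hook and hang the green-gripped weighing pan on it

### The arm

A 7-joint arm with a two-finger parallel gripper is mounted at the origin on the work surface. World frame = base frame: x ahead of the robot, y to its left, z up, the work surface at z = 0. Lengths are in m, angles in rad, forces in N, time in s.
With the tool pointing down it reaches from about 0.35 to 0.9 m from the base axis. Payload 8.1 kg.
Tool frame: the origin (TCP) lies on the centre line of the jaws, within the pads' length; the fingertips stand 17 mm ahead of it and the grasp point (between the pads) lies 2 mm behind it; z points along the fingers, y is the direction in which the jaws open and shut (so a half turn about z gives the same grasp; the last joint's range is limited). The gripper opens to 92 mm and grips with 3 to 60 N. Pads are 19 mm wide; open, the fingers measure 130 mm over their backs; the gripper's body (75 mm by 190 mm) begins 47 mm behind the grasp point.
Start: joints at [-1.435, 0.434, 0.025, 1.573, -0.012, 1.134, -0.075], TCP at [0.148, 0.607, 0.244] pointing down, gripper open.
Joint ranges: [-2.62, 2.62], [-0.44, 2.09], [-1.27, 1.32], [0.08, 2.57], [-1.32, 4.46], [0.12, 2], [-2.74, 2.74]. Speed limits (rad/s): [2.22, 2.22, 3.01, 3.01, 3.14, 3.14, 3.14].

### API

Orientations are given as a rotation vector (axis times angle).
In Python, from cell import arm gives the robot as it stands.
- The arm moves only by the shell command python3 -m creep 'ROWS' [FORCE]. ROWS is JSON, a list that holds one entry, the list of rows, each a list of 7 numbers: the shift along the world's x, y, z in cm, then the turn, a rotation vector about the world's x, y, z in degrees, then the opening, from -1 (shut) to 1 (fully open), so that 0 is half open. In form: [[[tx, ty, tz, ax, ay, az, jaw], ...]]. A call has 1 to 5 rows; each row is the pose to reach, as a shift and turn from the pose commanded when the call began; what a row does not reach only later rows make up. A row lasts 1/10 s, in which the tool goes at most 50 mm and 8.59 degrees, less where a joint would pass 70% of its speed; a pose out of reach is approached as far as the arm can. A call with a gripper value outside its range is refused whole. The fingers move at their own pace and stop on an object; FORCE is the grip in N (left out, the last holds). Time passes only in rows, so rows that repeat a pose let the fingers close. It gives the time, the measured TCP pose, the force and the opening at its end, in the units of the state.
- arm.observe(): the state, without advancing time (a new reading comes with each control period).
- arm.get_image(name): name is "scene" or "top" or "wrist"; returns the picture (384x512x3 uint8, red, green, blue); there is no depth.
- arm.camera_model(name): a dict with "vfov" (degrees; the focal length in pixels is half the picture's height over the tangent of half this angle, whatever the lens; pixels are square), "cx", "cy" (the principal point, pixels), "cam_to_world" (4x4, takes a point from camera to world coordinates); the wrist camera has in their place "T_tool_cam" (4x4, takes a point from camera to tool coordinates, whose origin is the TCP and whose axes are the flange's). Camera axes: x right, y down, z forward; pixel columns grow to the right and rows downward; lengths in m; the calibration is good to about 2 mm. A picture is of the moment at which its call begins: read the wrist's pose just before it. camera_model takes no time and is no camera call.
- arm.sign_off(): hands the job in, once; it reports no verdict.
The state is a dict: "clock": time; "joints": joint angles; "dq": joint speeds; "joint_efforts": joint torques, N m; "position": TCP position; "ee_rot": TCP orientation; "force": force on the tool from outside, world axes, zero at the start; "ft_torque": the same for the moment, N m; "width": opening from 0.0 (shut) to 1.0 (fully open).
Only numpy, scipy, OpenCV 4.12 (cv2) and the standard library are available. Lean on these libraries where they do the work, as an engineer would, in place of code of your own. Each camera call takes 0.05 s, during which the arm holds its last target.

### The job

The hook under the hanging scale has been left swinging: still it with a touch and let go of it so that it hangs quietly by itself for a second or two. Then hang the weighing pan with the green grip in the dip of the hook, let go, and leave it hanging calmly and level. Leave the pan with the orange grip standing where it is.

Things in the scene. Friction and masses are not known exactly. Their poses are not given: they have to be found in the camera images.
- hook: dark steel hook of 10 mm bar under a scale, swinging without friction about its own level x axis (pointing off from its mouth; yaw varies 0.3 rad). Origin: pivot, 300 mm above the table; z vertical at rest. Bar centre line, own frame, mm: (0,0,0) down to (0,0,-83), (-12,0,-95), level arm to (-105,0,-95), dip (-130,0,-105), (-155,0,-95), upturned free end (-170,0,-70), mouth facing the robot
- hook_seat (a point): top of the bar at the bottom of the hook's dip, at (-130,0,-100) mm in the hook's frame: 200 mm above the table at rest; swings with it, at first 0.45 to 0.6 rad each way, about 1.5 times a second, for minutes. The free end's top is 35 mm higher. Scale housing: 50 mm deep, 130 wide, centred over the pivot, from 320 mm above the table up; its fixed stand is on the far side
- green_pan: the pan to hang: steel dish 120 mm across, 22 high, 0.2 to 0.45 kg. Origin: centre of its underside, z up. Stiff upright bail of 8 mm bar in the plane x=0: posts at y=-56 and 56 up to z=95, sloping to a mid peak (underside z=126) that centres itself on the hook; hook arm passes through along pan x. On the peak a green grip block, 20 (x) by 30 (y) mm, z=132 to 174
- orange_pan: the same kind of pan with an orange grip block, same sizes and origin; not wanted, it stays where it stands on the table

How it is judged:
On the way:
1. the hook hangs within 10 degrees of plumb for a second, touched by nothing (angle between hook's own z axis and vertical below 0.175 rad and contact force between hook and anything else below 0.05 N), for 1 s.
At the end, for the whole second after the job is handed in: green-gripped pan hangs from the hook's dip: centre within 30 mm of the dip horizontally, underside 55 to 100 mm above the table, within 11 degrees of level, slower than 0.15 m/s; hook within 10 degrees of plumb; orange-gripped pan within 30 mm of its start (horizontal distance between green_pan and hook_seat below 0.03 m and height (world z) of green_pan between 0.055 and 0.1 m and contact force between green_pan and hook above 0.3 N and angle between green_pan's own z axis and vertical below 0.2 rad and angle between hook's own z axis and vertical below 0.175 rad and linear speed of green_pan below 0.15 m/s and distance of orange_pan from where it was at the start of the episode below 0.03 m); the robot touches nothing.
It fails at once if the orange-gripped pan is moved by more than 30 mm or tipped (distance of orange_pan from where it was at the start of the episode above 0.03 m or angle between orange_pan's own z axis and vertical above 0.35 rad).
It also fails if it takes over 64 s, if anything falls off the work surface, if the arm or the gripper's body presses on something with over 40 N, if the wrist force passes 120 N, or if a joint passes its speed limit or range.

## Working session

There is one attempt and no reset: what is moved stays moved. The work goes in short steps, Python scripts to look and compute and a shell command to move; the robot and the scene stay as the last step left them, time stands still between calls to the robot, and variables do not carry over. Pictures are saved under pics/ and viewed, and the job is handed in when it is done.

```bash
ls; mkdir -p pics; cat > h.py <<'E'
import numpy as np, cv2
from cell import arm
def snap(n,fn):
    im=arm.get_image(n); cv2.imwrite('pics/'+fn+'.png',im[:,:,::-1]); return im
def cam(n):
    m=arm.camera_model(n); f=192/np.tan(np.radians(m['vfov']/2)); return f,m['cx'],m['cy'],np.array(m['cam_to_world'])
def ray(n,u,v):
    f,cx,cy,T=cam(n); d=T[:3,:3]@np.array([(u-cx)/f,(v-cy)/f,1]); return T[:3,3],d
def atz(n,u,v,z):
    o,d=ray(n,u,v); return o+d*(z-o[2])/d[2]
def tri(n1,p1,n2,p2):
    o,d=ray(n1,*p1);o2,d2=ray(n2,*p2)
    s=np.linalg.lstsq(np.c_[d,-d2],o2-o,rcond=None)[0]
    a=o+d*s[0];b=o2+d2*s[1]; return (a+b)/2,np.linalg.norm(a-b)
def proj(n,P):
    f,cx,cy,T=cam(n); q=T[:3,:3].T@(np.array(P)-T[:3,3]); return f*q[0]/q[2]+cx,f*q[1]/q[2]+cy
E
python3 - <<'E'
from h import *
o=arm.observe();print(o)
for n in['scene','top','wrist']: snap(n,n+'0'); m=arm.camera_model(n);print(n,m)
E
```

```text
pics
{'clock': 0.0, 'joints': array([-1.43460905,  0.43522143,  0.02498192,  1.57408909, -0.01159473,
        1.13398442, -0.07510369]), 'dq': array([ 0.00061682, -0.00108022,  0.00073157,  0.0024028 ,  0.00019754,
        0.00111855,  0.00152868]), 'joint_efforts': array([-1.35842452e-04, -6.67846656e+01,  9.84852389e-01, -3.14455283e+01,
       -6.05158811e-02,  4.29930235e-02,  2.27710061e-04]), 'position': array([0.14777452, 0.60678845, 0.24294911]), 'ee_rot': array([-3.74314998e-01, -3.11917663e+00,  2.44559999e-03]), 'force': array([-0.2585403 , -0.39143772,  0.81138777]), 'ft_torque': array([0.03342764, 0.02327694, 0.01942131]), 'width': 1.0014241967598427}
scene {'vfov': 49.38467014318224, 'cx': 252.00736973311885, 'cy': 194.03196685719217, 'cam_to_world': array([[ 4.37465566e-01, -5.89413246e-01,  6.79128783e-01,
        -4.72215894e-02],
       [-8.99235163e-01, -2.86729854e-01,  3.30396901e-01,
        -2.97281156e-01],
       [-1.38127443e-05, -7.55233749e-01, -6.55455554e-01,
         8.26299131e-01],
       [ 0.00000000e+00,  0.00000000e+00,  0.00000000e+00,
         1.
[... 199 characters left out ...]
],
       [-9.99994235e-01, -1.09991253e-04,  3.39366986e-03,
        -3.25164403e-03],
       [-3.30415176e-03, -1.98693014e-01, -9.80056207e-01,
         1.22984718e+00],
       [ 0.00000000e+00,  0.00000000e+00,  0.00000000e+00,
         1.00000000e+00]])}
wrist {'vfov': 64.46174509157262, 'cx': 256.6292246093052, 'cy': 187.42496592096964, 'T_tool_cam': array([[-1.22786859e-03, -9.62537529e-01, -2.71145712e-01,
         7.24256451e-02],
       [ 9.99999245e-01, -1.19530607e-03, -2.85236704e-04,
        -2.29058228e-04],
       [-4.95510834e-05, -2.71145858e-01,  9.62538270e-01,
        -1.40551213e-01],
       [ 0.00000000e+00,  0.00000000e+00,  0.00000000e+00,
         1.00000000e+00]])}
```

View pics/scene0.png

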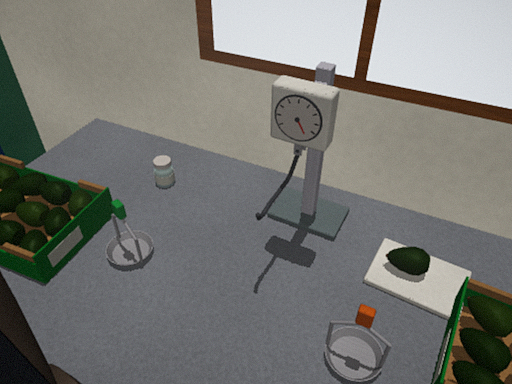

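View pics/top0.png

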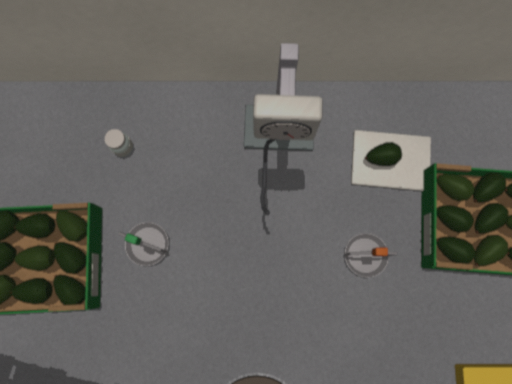

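```bash
python3 - <<'E'
import cv2
t=cv2.imread('pics/top0.png');s=cv2.imread('pics/scene0.png')
cv2.imwrite('pics/c1.png',cv2.resize(t[80:280,80:340],None,fx=3,fy=3,interpolation=2)[:600,:780])
cv2.imwrite('pics/c2.png',cv2.resize(s[60:260,80:345],None,fx=3,fy=3,interpolation=2)[:600,:795])
E
```

```text
(no output)
```

View pics/c1.png

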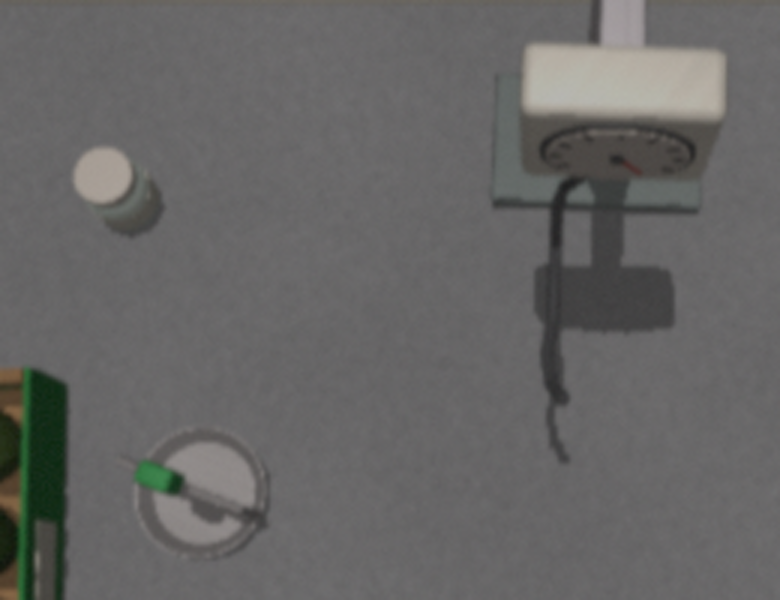

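View pics/c2.png

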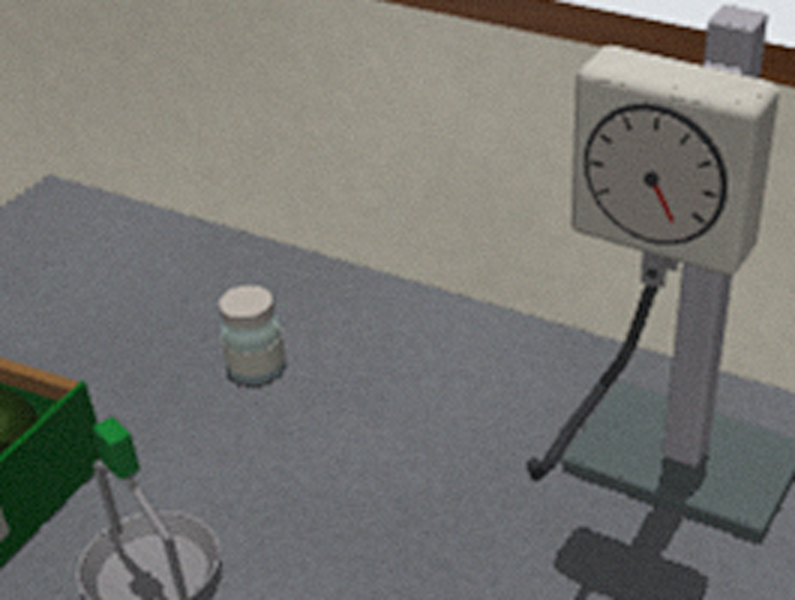

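```bash
python3 - <<'E'
from h import *
L=atz('top',253.5,138.5,.32);R=atz('top',313.5,140,.32);print('top',L,R)
L2=atz('scene',271,137.3,.32);R2=atz('scene',325.5,150.7,.32);print('scene',L2,R2)
for a,b in((L,R),(L2,R2)):
  print(np.degrees(np.arctan2((b-a)[0],-(b-a)[1])), np.linalg.norm(a-b))
print('pivot',atz('scene',297,151,.3))
# tips: scene (80+537/3,60+470/3); top (80+558/3,80+398/3)
print('tip',tri('scene',(80+537/3,60+470/3),'top',(80+562/3,80+398/3)))
# green grip top: 
print('dish top',atz('top',80+202/3,80+492/3,.022))
print('grip top center',atz('top',80+155/3,80+472/3,.174))
print('bail ends',atz('top',80+125/3,80+458/3,.095),atz('top',80+262/3,80+520/3,.095))
print('orange dish',atz('top',366,255,.022))
E
```

```text
top [0.66295709 0.00636522 0.32      ] [ 0.65956164 -0.12214813  0.32      ]
scene [0.66627564 0.00351361 0.32      ] [ 0.66980732 -0.12015645  0.32      ]
-1.513458269151151 0.1285581946009669
1.6357644648204424 0.12372047520163383
pivot [ 0.66984333 -0.05760142  0.3       ]
tip (array([ 0.52088115, -0.03023406,  0.21796509]), np.float64(0.012518678408312752))
dish top [0.46116716 0.2970948  0.022     ]
grip top center [0.46491721 0.29740699 0.174     ]
bail ends [0.48429071 0.34624537 0.095     ] [0.43181133 0.22693505 0.095     ]
orange dish [ 0.43193186 -0.29460222  0.022     ]
```

```bash
python3 - <<'E'
import cv2
t=cv2.imread('pics/top0.png')
cv2.imwrite('pics/c3.png',cv2.resize(t[210:280,110:190],None,fx=8,fy=8,interpolation=2))
E
```

```text
(no output)
```

View pics/c3.png

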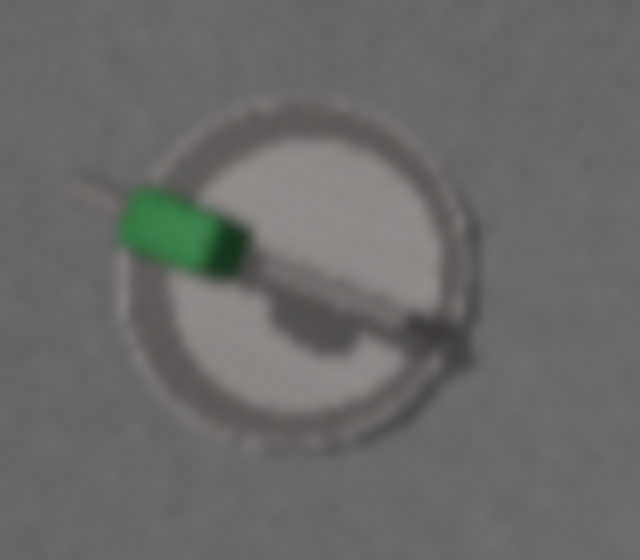

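View pics/wrist0.png

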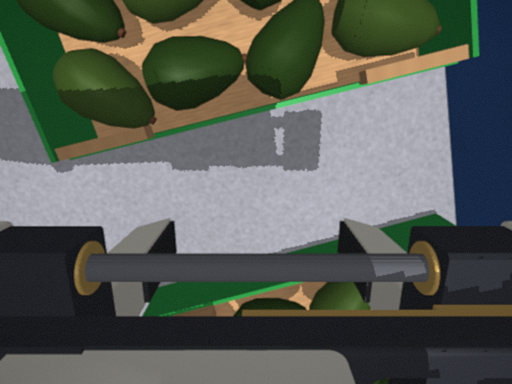

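```bash
python3 -m creep '[[[5,0,9,0,0,7,1],[11,-6,10,0,0,13.7,1],[14,-10,10,0,0,13.7,1],[17,-15,10,0,0,13.7,1],[20,-20,10,0,0,13.7,1]]]' 10; python3 -c "
from h import *
o=arm.observe();print(o['clock'],o['position'],o['ee_rot'])"
```

```text
clock: 0.65
position: [0.3047, 0.4689, 0.3378]
ee_rot: [0.0, 3.141, 0.001]
force: [0.3, 0.3, 0.3]
width: 0.999
0.65 [0.30467901 0.46890971 0.33782203] [2.90962849e-04 3.14099430e+00 1.28510374e-03]
```

```bash
python3 -m creep '[[[2,-4,0,0,0,0,1],[4,-8,0,0,0,0,1],[6,-12,0,0,0,0,1],[8,-16,0,0,0,0,1],[10,-20,0,0,0,0,1]]]'; python3 -m creep '[[[2,-4,0,0,0,0,1],[4,-8,0,0,0,0,1],[6,-12,0,0,0,0,1],[7,-15,0,0,0,0,1],[7,-15,0,0,0,0,1]]]'
```

```text
clock: 1.15
position: [0.4035, 0.2684, 0.3372]
ee_rot: [0.0, -3.142, -0.0]
force: [0.8, -0.2, 0.4]
width: 1.001
clock: 1.65
position: [0.4744, 0.115, 0.3373]
ee_rot: [0.012, 3.141, -0.003]
force: [0.5, 0.2, -1.1]
width: 1.0
```

```bash
python3 - <<'E'
from h import *
ims=[];ts=[]
for i in range(12):
    ts.append(arm.observe()['clock']); ims.append(arm.get_image('scene'))
np.savez('sw.npz',ims=np.array(ims),ts=ts); print(ts)
c=[cv2.resize(i[130:240,230:340],None,fx=1.8,fy=1.8,interpolation=2)[:,:,::-1] for i in ims]
cv2.imwrite('pics/sw.png',np.vstack([np.hstack(c[4*k:4*k+4]) for k in range(3)]))
E
```

```text
[1.65, 1.7, 1.75, 1.8, 1.85, 1.9, 1.95, 2.0, 2.05, 2.1, 2.15, 2.2]
```

View pics/sw.png

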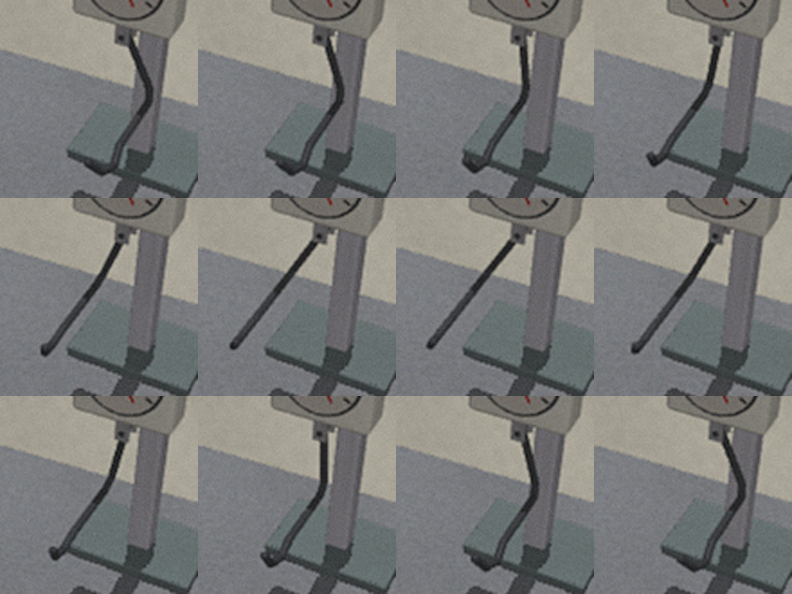

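```bash
cat > fit.py <<'E'
from h import *
from scipy.optimize import least_squares
from scipy.spatial.transform import Rotation as R
ts=1.65+.05*np.arange(12)
bend={0:(150,97),1:(142,97),2:(131,95),3:(114,92),8:(107,91),9:(124,95),10:(141,95),11:(149,97)}
tip={3:(58,158),4:(46,152),5:(37,148),6:(36,147),7:(43,152),8:(55,156)}
def pt(x,t,l):
    return np.array([x[0],x[1],.3])+R.from_euler('ZX',[x[2],x[3]*np.sin(x[4]*t+x[5])]).apply(l)
def res(x):
    r=[]
    for d,l in((bend,[-.008,0,-.091]),(tip,[-.171,0,-.070])):
        for i,(u,v) in d.items():
            a=proj('scene',pt(x,ts[i],l)); r+=[a[0]-u/1.8-230,a[1]-v/1.8-130]
    a=proj('scene',[x[0],x[1],.3]); r+=[a[0]-297,a[1]-151]
    return r
best=min((least_squares(res,[.668,-.058,0,.5,9.4,p],x_scale=[.01,.01,.1,.1,1,1]) for p in range(0,6)),key=lambda s:s.cost)
if __name__=='__main__':
    print(best.x,best.cost,np.round(best.fun,1))
    x=best.x; c=arm.observe()['clock']
    print(c,[(round(t,2),round(float(x[3]*np.sin(x[4]*t+x[5])),2)) for t in c+.1*np.arange(14)])
    print('seat',pt([*x[:3],0,0,0],0,[-.13,0,-.1]),'arm',pt([*x[:3],0,0,0],0,[-.09,0,-.095]))
E
python3 fit.py
```

```text
Traceback (most recent call last):
  File "fit.py", line 16, in <module>
    best=min((least_squares(res,[.668,-.058,0,.5,9.4,p],x_scale=[.01,.01,.1,.1,1,1]) for p in range(0,6)),key=lambda s:s.cost)
  File "fit.py", line 16, in <genexpr>
    best=min((least_squares(res,[.668,-.058,0,.5,9.4,p],x_scale=[.01,.01,.1,.1,1,1]) for p in range(0,6)),key=lambda s:s.cost)
              ~~~~~~~~~~~~~^^^^^^^^^^^^^^^^^^^^^^^^^^^^^^^^^^^^^^^^^^^^^^^^^^^^^^^^^
  File "fit.py", line 13, in res
    a=proj('scene',pt(x,ts[i],l)); r+=[a[0]-u/1.8-230,a[1]-v/1.8-130]
  File "h.py", line 16, in proj
    f,cx,cy,T=cam(n); q=T[:3,:3].T@(np.array(P)-T[:3,3]); return f*q[0]/q[2]+cx,f*q[1]/q[2]+cy
              ~~~^^^
  File "h.py", line 6, in cam
    m=arm.camera_model(n); f=192/np.tan(np.radians(m['vfov']/2)); return f,m['cx'],m['cy'],np.array(m['cam_to_world'])
ValueError: time passes only in moves, steps and waits
```

```bash
sed -i 's/^def cam(n):/import functools\n@functools.lru_cache(None)\ndef cam(n):/' h.py; python3 fit.py
```

```text
[ 0.68221254 -0.0565114  -0.0131859  -0.50384185 10.99595949  2.31346337] 10.462645930872188 [-0.7 -0.2  0.8  0.  -0.6  0.9 -1.   0.2  0.1 -0.4  0.5  0.4 -0.4  1.2
 -0.5 -0.2  0.6  0.9 -0.3  0.4  0.1 -0.5  0.1 -0.4 -0.4 -0.7 -0.1  0.9
  1.6 -3. ]
2.25 [(np.float64(2.25), -0.47), (np.float64(2.35), -0.06), (np.float64(2.45), 0.42), (np.float64(2.55), 0.44), (np.float64(2.65), -0.02), (np.float64(2.75), -0.46), (np.float64(2.85), -0.4), (np.float64(2.95), 0.1), (np.float64(3.05), 0.48), (np.float64(3.15), 0.34), (np.float64(3.25), -0.17), (np.float64(3.35), -0.5), (np.float64(3.45), -0.28), (np.float64(3.55), 0.25)]
seat [ 0.55222385 -0.05479729  0.2       ] arm [ 0.59222037 -0.05532471  0.205     ]
```

```bash
python3 -m creep '[[[2.7,-4.2,0,0,0,0,1],[5.4,-8.4,-1,0,0,0,1],[8.2,-13,-3,0,0,0,1],[11,-17.1,-7,0,0,0,1],[11,-17.1,-7,0,0,0,1]]]'; python3 -m creep '[[[0,0,0,0,0,0,1],[0,0,0,0,0,0,1]]]'; python3 - <<'E'
from h import *
o=arm.observe();print(o['clock'],o['position'],o['ee_rot'])
ims=[];
for i in range(8):
    ims.append(arm.get_image('scene'))
c=[cv2.resize(i[130:240,230:340],None,fx=1.8,fy=1.8,interpolation=2)[:,:,::-1] for i in ims]
cv2.imwrite('pics/sw2.png',np.vstack([np.hstack(c[4*k:4*k+4]) for k in range(2)]))
E
```

```text
clock: 2.75
position: [0.5835, -0.0549, 0.2649]
ee_rot: [-0.006, -3.14, 0.003]
force: [0.0, 1.0, 0.2]
width: 1.001
clock: 2.95
position: [0.583, -0.0504, 0.2671]
ee_rot: [-0.0, -3.141, -0.0]
force: [-0.5, -0.4, -0.1]
width: 1.001
2.95 [ 0.58303498 -0.05040636  0.2671177 ] [-2.01905340e-04 -3.14076142e+00 -3.31532351e-04]
```

View pics/sw2.png

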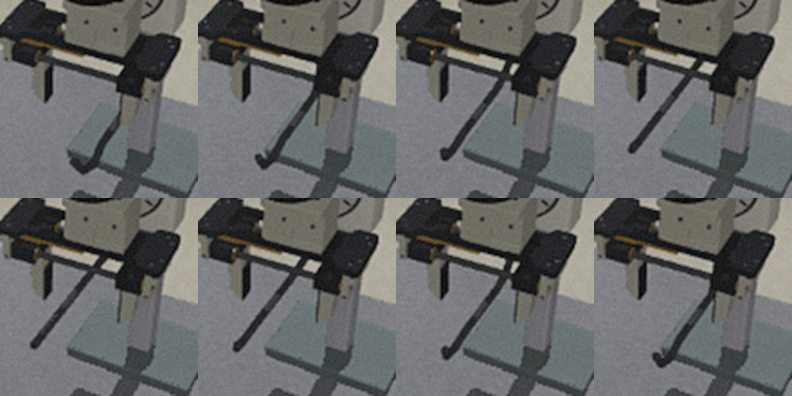

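```bash
python3 -m creep '[[[0,-0.5,0,0,0,0,1],[0.2,-0.5,-5,0,0,0,1],[0.2,-0.5,-5.5,0,0,0,1],[0.2,-0.5,-5.5,0,0,0,0.4],[0.2,-0.5,-5.5,0,0,0,0]]]' 5; python3 - <<'E'
from h import *
snap('scene','s1')
E
```

```text
clock: 3.85
position: [0.5857, -0.056, 0.2137]
ee_rot: [-0.0, 3.14, -0.0]
force: [-0.4, 0.2, 0.5]
width: 0.873
```

View pics/s1.png

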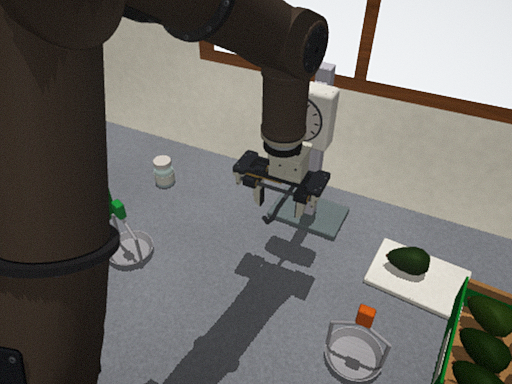

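```bash
python3 -m creep '[[[0,0,0,0,0,0,-0.3],[0,0,0,0,0,0,-0.6],[0,0,0,0,0,0,-1],[0,0,0,0,0,0,-1],[0,0,0,0,0,0,-1]]]' 3;python3 -m creep '[[[0,0,0,0,0,0,-1],[0,0,0,0,0,0,-1],[0,0,0,0,0,0,-1],[0,0,0,0,0,0,-1],[0,0,0,0,0,0,-1]]]' ; python3 - <<'E'
from h import *
im=snap('scene','s2');cv2.imwrite('pics/s2c.png',cv2.resize(im[120:250,220:350,::-1],None,fx=4.5,fy=4.5,interpolation=2))
im=snap('wrist','w2')
E
```

```text
clock: 4.4
position: [0.5852, -0.0559, 0.2124]
ee_rot: [-0.0, 3.141, -0.0]
force: [-0.2, -0.8, -0.0]
width: 0.401
clock: 4.9
position: [0.5851, -0.0558, 0.2122]
ee_rot: [0.0, -3.141, -0.0]
force: [0.8, -0.7, -0.6]
width: 0.114
```

View pics/s2c.png

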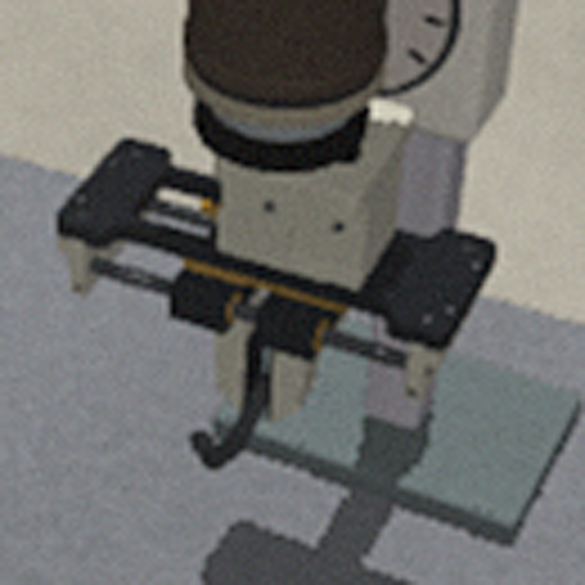

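View pics/w2.png

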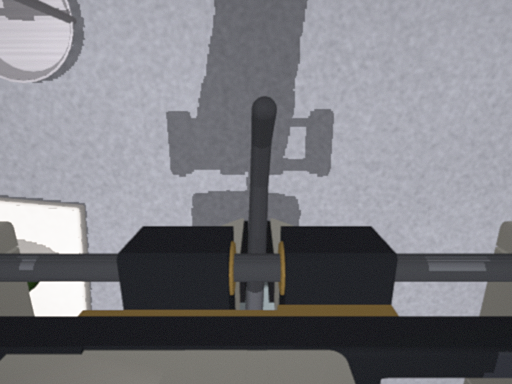

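```bash
cat >> h.py <<'E'
from scipy.spatial.transform import Rotation as Rot
def wray(u,v,o):
    m=arm.camera_model('wrist'); f=192/np.tan(np.radians(m['vfov']/2)); Tc=np.array(m['T_tool_cam'])
    T=np.eye(4);T[:3,:3]=Rot.from_rotvec(o['ee_rot']).as_matrix();T[:3,3]=o['position'];T=T@Tc
    return T[:3,3],T[:3,:3]@np.array([(u-m['cx'])/f,(v-m['cy'])/f,1])
def wz(u,v,z,o):
    p,d=wray(u,v,o); return p+d*(z-p[2])/d[2]
E
python3 - <<'E'
from h import *
o=arm.observe();print(o['clock'])
print(wz(264,106,.232,o),'dip region',wz(260,190,.197,o), wz(258,225,.205,o))
s=cv2.imread('pics/s2.png');E=1
# scene tip check at pixel
print(atz('scene',220+204/4.5,120+448/4.5,.23))
E
```

```text
5.0
[ 0.51422357 -0.05332942  0.232     ] dip region [ 0.55791481 -0.05440146  0.197     ] [ 0.57462294 -0.05549898  0.205     ]
[ 0.51121128 -0.05576297  0.23      ]
```

```bash
python3 -m creep '[[[0,0,0,0,0,0,-0.7],[0,0,0,0,0,0,-0.6],[0,0,0,0,0,0,-0.3],[0,0,0,0,0,0,0],[0,0,0,0,0,0,0.4]]]';python3 -m creep '[[[0,0,0,0,0,0,1],[0,0,0,0,0,0,1],[0,0,0,0,0,0,1],[0,0,0,0,0,0,1],[0,0,0,0,0,0,1]]]' ; python3 - <<'E'
from h import *
c=[]
for i in range(4):
    c.append(arm.get_image('wrist')[60:300,130:390,::-1])
cv2.imwrite('pics/w3.png',np.vstack([np.hstack(c[:2]),np.hstack(c[2:])]))
E
```

```text
clock: 5.5
position: [0.5851, -0.0558, 0.2123]
ee_rot: [-0.0, 3.142, 0.0]
force: [-0.2, -0.4, -0.1]
width: 0.411
clock: 6.0
position: [0.5852, -0.0557, 0.2123]
ee_rot: [-0.0, 3.142, 0.0]
force: [-0.3, -0.5, -0.4]
width: 0.842
```

View pics/w3.png

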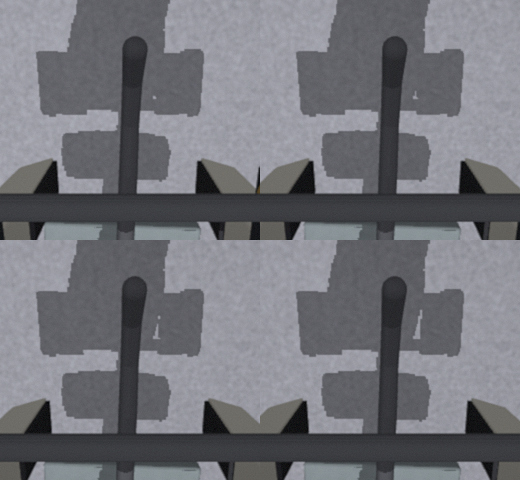

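```bash
python3 -m creep '[[[0,0,0,0,0,0,1],[0,0,0,0,0,0,1],[0,0,2,0,0,0,1],[0,0,5,0,0,0,1],[0,0,9,0,0,0,1]]]';python3 -m creep '[[[-1,0,3,0,0,0,1],[-3,3,5,0,0,-8,1],[-5,7,5,0,0,-16,1],[-7,11,5,0,0,-23,1],[-8,15,5,0,0,-23,1]]]' ;python3 -m creep '[[[-2,4,0,0,0,0,1],[-3,8,0,0,0,0,1],[-5,13,0,0,0,0,1],[-5,18,0,0,0,0,1],[-5,19,0,0,0,0,1]]]' ;python3 -m creep '[[[0,0,0,0,0,0,1],[0,0,0,0,0,0,1]]]' ; python3 - <<'E'
from h import *
o=arm.observe();print(o['position'],o['ee_rot'])
snap('wrist','w4');im=snap('scene','s4')
E
```

```text
clock: 6.7
position: [0.5842, -0.0556, 0.3019]
ee_rot: [0.0, -3.138, 0.0]
force: [0.8, -0.1, -0.3]
width: 1.0
clock: 7.2
position: [0.5037, 0.0952, 0.3527]
ee_rot: [0.634, 3.077, 0.001]
force: [0.2, 1.0, -0.0]
width: 1.0
clock: 7.7
position: [0.4529, 0.2904, 0.3519]
ee_rot: [-0.614, -3.08, -0.003]
force: [0.1, -0.0, 0.5]
width: 1.003
clock: 7.9
position: [0.4556, 0.2831, 0.3521]
ee_rot: [0.627, 3.078, -0.002]
force: [-0.7, -0.3, -0.0]
width: 0.998
[0.45556567 0.28305704 0.35209241] [ 6.27361351e-01  3.07806759e+00 -1.53979852e-03]
```

View pics/w4.png

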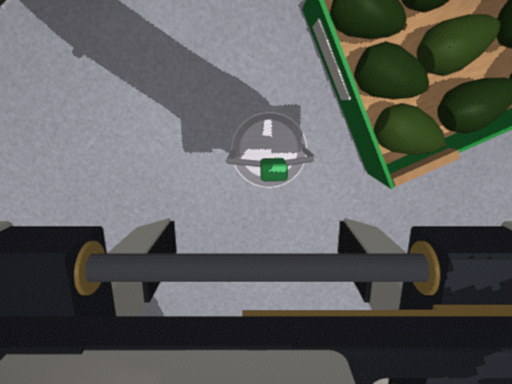

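View pics/s4.png

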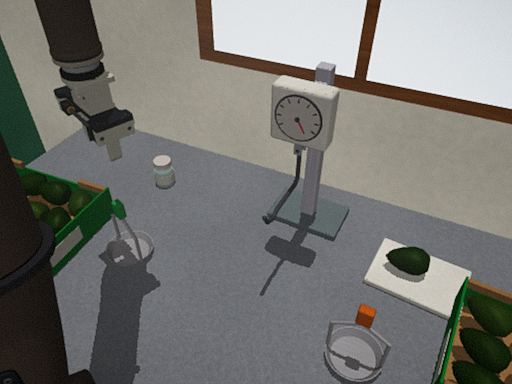

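```bash
python3 - <<'E'
from h import *
im=cv2.imread('pics/w4.png');cv2.imwrite('pics/w4c.png',cv2.resize(im[100:200,215:325],None,fx=6,fy=6,interpolation=2))
E
```

```text
(no output)
```

View pics/w4c.png

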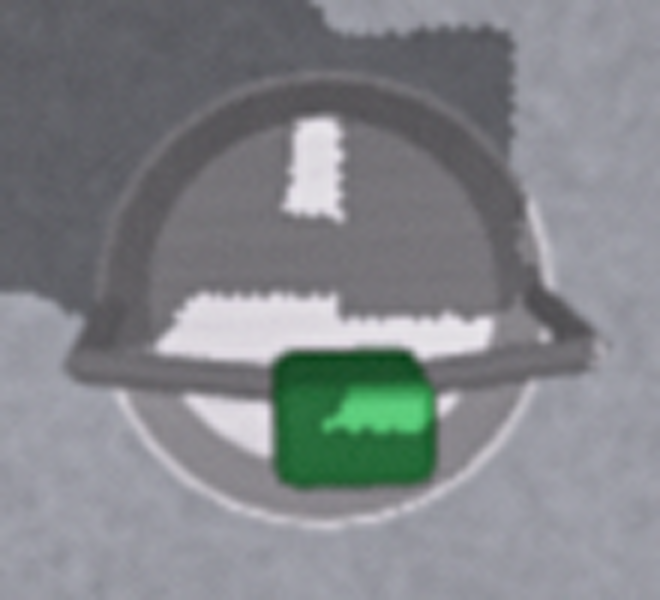

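```bash
python3 - <<'E'
from h import *
o=arm.observe();print(o['position'],o['clock'])
g=wz(274.2,172.5,.174,o);a=wz(229.2,160,.097,o);b=wz(313.3,158,.097,o);d=wz(269.2,149.7,.022,o)
print(g,a,b,(a+b)/2,d); v=b-a;print(np.linalg.norm(v),np.degrees(np.arctan2(v[0],v[1])))
E
```

```text
[0.45584168 0.28225682 0.35239321] 8.0
[0.46399315 0.29899418 0.174     ] [0.44307387 0.24810315 0.097     ] [0.48424464 0.35084723 0.097     ] [0.46365925 0.29947519 0.097     ] [0.46302928 0.30007462 0.022     ]
0.11068595468536557 21.836561271353254
```

```bash
python3 -m creep '[[[0.8,1.7,-4,0,0,1,1],[0.8,1.7,-8,0,0,1,1],[0.8,1.7,-12,0,0,1,1],[0.8,1.7,-14,0,0,1,1],[0.8,1.7,-14,0,0,1,1]]]' 25; python3 - <<'E'
from h import *
o=arm.observe();print(o['position'],o['ee_rot'])
snap('wrist','w5')
E
```

```text
clock: 8.5
position: [0.4622, 0.2986, 0.2098]
ee_rot: [-0.602, -3.08, 0.007]
force: [-0.7, -0.4, 0.9]
width: 0.996
[0.46221315 0.29861396 0.20978877] [-0.60218472 -3.08028455  0.00680463]
```

View pics/w5.png

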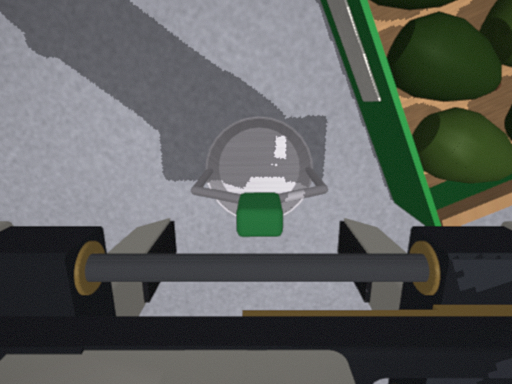

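```bash
python3 -m creep '[[[0.1,0,-3,0,0,0,1],[0.1,0,-5.7,0,0,0,1],[0.1,0,-5.7,0,0,0,0.5],[0.1,0,-5.7,0,0,0,-1],[0.1,0,-5.7,0,0,0,-1]]]' 30;python3 -m creep '[[[0,0,0,0,0,0,-1],[0,0,0,0,0,0,-1],[0,0,0,0,0,0,-1],[0,0,0,0,0,0,-1],[0,0,0,0,0,0,-1]]]' 30; python3 -m creep '[[[0,0,0,0,0,0,-1],[0,0,0,0,0,0,-1],[0,0,0,0,0,0,-1]]]' ;python3 - <<'E'
from h import *
o=arm.observe();print(o['position'],o['ee_rot'])
snap('wrist','w6')
E
```

```text
clock: 9.05
position: [0.4654, 0.3018, 0.1575]
ee_rot: [0.599, 3.082, 0.004]
force: [-0.0, 0.3, 0.1]
width: 0.79
clock: 9.55
position: [0.4641, 0.3013, 0.1553]
ee_rot: [-0.599, -3.084, 0.0]
force: [-0.1, -1.4, 1.3]
width: 0.351
clock: 9.85
position: [0.464, 0.3011, 0.1551]
ee_rot: [-0.599, -3.084, 0.001]
force: [-1.6, -0.1, -1.4]
width: 0.329
[0.46400867 0.30106447 0.15508764] [-5.99165779e-01 -3.08361939e+00  6.65828134e-04]
```

View pics/w6.png

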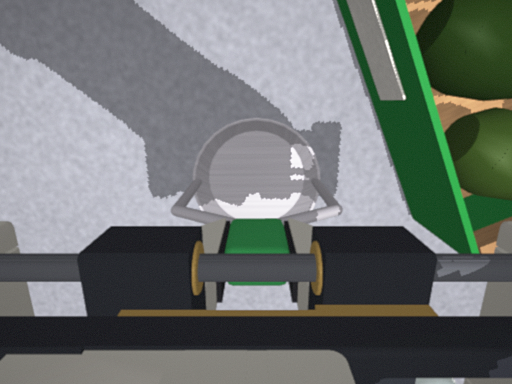

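```bash
python3 -m creep '[[[0,0,1,0,0,0,-1],[0,0,4,0,0,0,-1],[0,0,8,0,0,0,-1],[0,-1,11,0,0,3,-1],[-0.5,-3,13,0,0,7,-1]]]' 40;python3 -m creep '[[[-0.5,-4,0,0,0,5,-1],[-1,-8,0,0,0,10,-1],[-1.5,-12,0,0,0,14,-1],[-2,-16,0,0,0,14,-1],[-2.5,-20,0,0,0,14,-1]]]';python3 -m creep '[[[-0.5,-4,0,0,0,0,-1],[-0.7,-8,0,0,0,0,-1],[-0.7,-11,0,0,0,0,-1],[-0.7,-12.5,0,0,0,0,-1],[-0.7,-12.5,0,0,0,0,-1]]]';python3 -m creep '[[[0,0,0,0,0,0,-1],[0,0,0,0,0,0,-1]]]' ;python3 - <<'E'
from h import *
o=arm.observe();print(o['position'],o['ee_rot'])
snap('wrist','w7');im=snap('scene','s7');cv2.imwrite('pics/s7c.png',cv2.resize(im[120:300,170:380,::-1],None,fx=3.3,fy=3.3,interpolation=2)); snap('top','t7')
E
```

```text
clock: 10.4
position: [0.4599, 0.2727, 0.2882]
ee_rot: [0.403, 3.113, 0.004]
force: [0.5, -0.7, -3.5]
width: 0.327
clock: 10.9
position: [0.4337, 0.0696, 0.2859]
ee_rot: [0.027, 3.141, 0.001]
force: [0.5, 0.5, -1.7]
width: 0.324
clock: 11.4
position: [0.4269, -0.0562, 0.286]
ee_rot: [0.034, 3.14, -0.0]
force: [0.6, -0.4, -2.6]
width: 0.323
clock: 11.6
position: [0.4272, -0.0527, 0.2854]
ee_rot: [0.025, 3.141, 0.001]
force: [-0.3, -0.0, -3.6]
width: 0.33
[ 0.42721729 -0.05266778  0.28543103] [2.47419550e-02 3.14137927e+00 7.59439937e-04]
```

View pics/s7c.png

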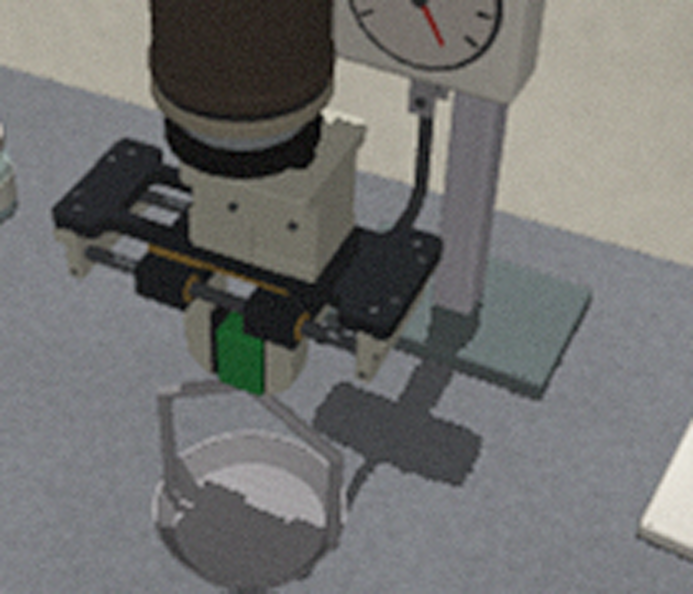

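View pics/w7.png

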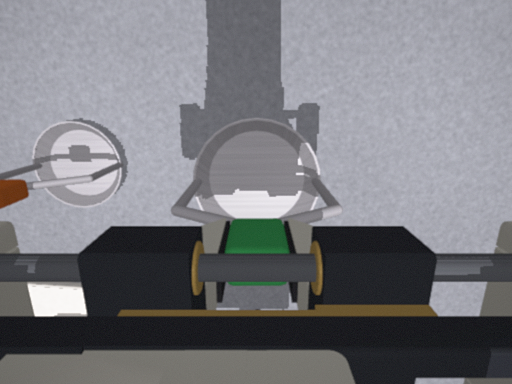

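View pics/t7.png

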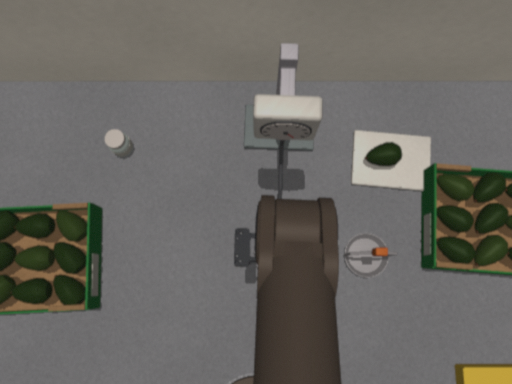

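```bash
python3 -m creep '[[[2,-0.1,0,0,0,0,-1],[5,-0.1,0,0,0,0,-1],[7.5,-0.2,0,0,0,0,-1],[10,-0.2,0,0,0,0,-1],[12,-0.2,0,0,0,0,-1]]]';python3 -m creep '[[[0.6,0,0,0,0,0,-1],[0.6,0,0,0,0,0,-1],[0.6,0,0,0,0,0,-1]]]' ;python3 - <<'E'
from h import *
o=arm.observe();print(o['position'],o['ee_rot'])
im=snap('scene','s8');cv2.imwrite('pics/s8c.png',cv2.resize(im[120:280,200:380,::-1],None,fx=3.7,fy=3.7,interpolation=2)); snap('wrist','w8')
E
```

```text
clock: 12.25
position: [0.5486, -0.0549, 0.2849]
ee_rot: [-0.025, -3.141, 0.0]
force: [-0.6, -0.3, -3.2]
width: 0.323
clock: 12.55
position: [0.5522, -0.0556, 0.285]
ee_rot: [-0.027, -3.14, -0.0]
force: [0.7, -0.5, -3.5]
width: 0.322
[ 0.55224444 -0.0556375   0.28504247] [-2.68903660e-02 -3.14034548e+00 -1.72212590e-04]
```

View pics/s8c.png

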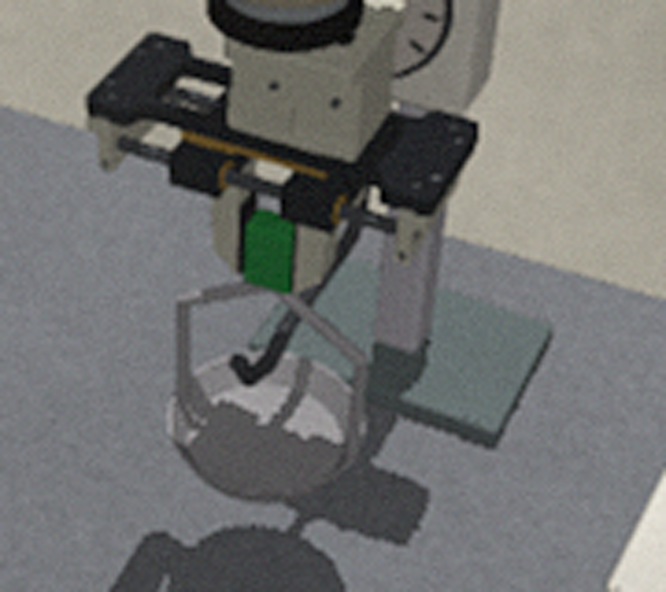

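View pics/w8.png

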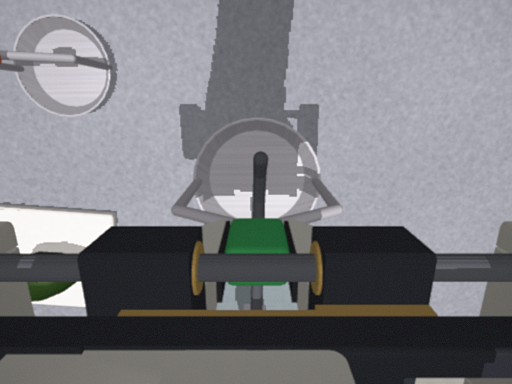

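```bash
python3 -c "
from h import *
print(wz(260,156,.232,arm.observe()))"; python3 -m creep '[[[0.1,0.1,-1,0,0,0,-1],[0.1,0.1,-2,0,0,0,-1],[0.1,0.1,-3,0,0,0,-1],[0.1,0.1,-4,0,0,0,-1],[0.1,0.1,-4.6,0,0,0,-1]]]';python3 -m creep '[[[0,0,-0.2,0,0,0,-1],[0,0,-0.4,0,0,0,-1],[0,0,-0.6,0,0,0,-1],[0,0,-0.8,0,0,0,-1],[0,0,-0.8,0,0,0,-1]]]'; python3 - <<'E'
from h import *
o=arm.observe();print(o['position'],o['ee_rot'])
im=snap('scene','s9');cv2.imwrite('pics/s9c.png',cv2.resize(im[120:280,200:380,::-1],None,fx=3.7,fy=3.7,interpolation=2)); 
E
```

```text
[ 0.51343495 -0.05323521  0.232     ]
clock: 13.15
position: [0.5535, -0.0547, 0.2378]
ee_rot: [-0.027, -3.14, 0.0]
force: [-0.8, 0.7, -2.6]
width: 0.326
clock: 13.65
position: [0.5544, -0.0547, 0.2314]
ee_rot: [0.027, 3.141, 0.0]
force: [1.1, -0.2, -2.5]
width: 0.328
[ 0.5544017  -0.05474309  0.23136585] [2.69659390e-02 3.14084111e+00 1.01228378e-04]
```

View pics/s9c.png

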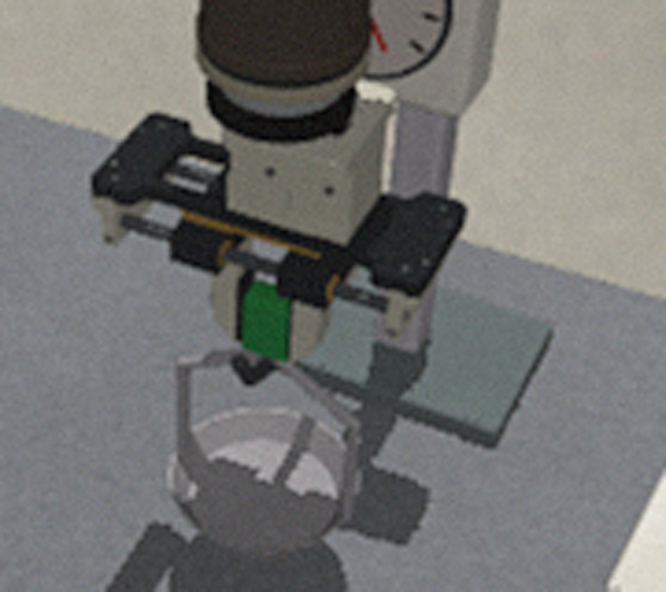

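```bash
python3 -m creep '[[[0,0,-0.1,0,0,0,-1],[0,0,-0.2,0,0,0,-1],[0,0,-0.2,0,0,0,-1]]]';for i in 1 2 3; do python3 -c "
from h import *
print(arm.observe()['force'][2]);snap('top','x$i')"; done;  python3 -m creep '[[[0,0,-0.1,0,0,0,-1],[0,0,-0.2,0,0,0,-1],[0,0,-0.2,0,0,0,-1]]]';for i in 1 2 3; do python3 -c "
from h import *
print(arm.observe()['force'][2]);snap('top','x$i')"; done
```

```text
clock: 14.0
position: [0.5547, -0.055, 0.2306]
ee_rot: [0.027, 3.14, 0.001]
force: [-3.4, 0.6, 8.8]
width: 0.327
8.794356183847048
10.082048919622562
8.960242883282048
clock: 14.45
position: [0.5549, -0.0552, 0.2302]
ee_rot: [0.028, 3.138, 0.001]
force: [-8.5, 0.2, 24.8]
width: 0.323
24.758890609394967
24.971100839112964
24.76536558295402
```

```bash
python3 -m creep '[[[0,0,0.2,0,0,0,-1],[-0.2,0,0.3,0,0,0,-1],[-0.2,0,0.3,0,0,0,-1]]]';for i in 1 2; do python3 -c "
from h import *
o=arm.observe();print(o['position'],o['force']);snap('top','x$i')"; done
```

```text
clock: 14.9
position: [0.5532, -0.0548, 0.2312]
ee_rot: [0.027, 3.139, 0.0]
force: [2.4, -0.7, 7.3]
width: 0.321
[ 0.55319488 -0.0548427   0.23124301] [ 2.37198981 -0.73984889  7.28554351]
[ 0.55322069 -0.05481362  0.23121316] [1.83903723 0.41606903 7.36901437]
```

```bash
python3 -m creep '[[[0,0,0.1,0,0,0,-1],[0,0,0.1,0,0,0,-1]]]' 8;python3 -m creep '[[[0,0,0,0,0,0,-1],[0,0,0,0,0,0,-0.3],[0,0,0,0,0,0,-0.25],[0,0,0,0,0,0,-0.2],[0,0,0,0,0,0,-0.1]]]' 3; python3 -m creep '[[[0,0,0,0,0,0,0.2],[0,0,0,0,0,0,0.6],[0,0,0,0,0,0,1],[0,0,0,0,0,0,1],[0,0,0,0,0,0,1]]]'; python3 - <<'E'
from h import *
im=snap('scene','s10');cv2.imwrite('pics/s10c.png',cv2.resize(im[120:280,200:380,::-1],None,fx=3.7,fy=3.7,interpolation=2)); snap('wrist','w10')
E
```

```text
clock: 15.2
position: [0.5527, -0.0547, 0.2315]
ee_rot: [0.027, 3.14, -0.0]
force: [3.6, -0.9, 3.4]
width: 0.329
clock: 15.7
position: [0.5518, -0.0547, 0.231]
ee_rot: [-0.027, -3.141, -0.0]
force: [-0.1, -0.7, 0.3]
width: 0.436
clock: 16.2
position: [0.5521, -0.0548, 0.2313]
ee_rot: [0.027, 3.141, 0.0]
force: [0.8, 0.6, 0.5]
width: 0.837
```

View pics/s10c.png

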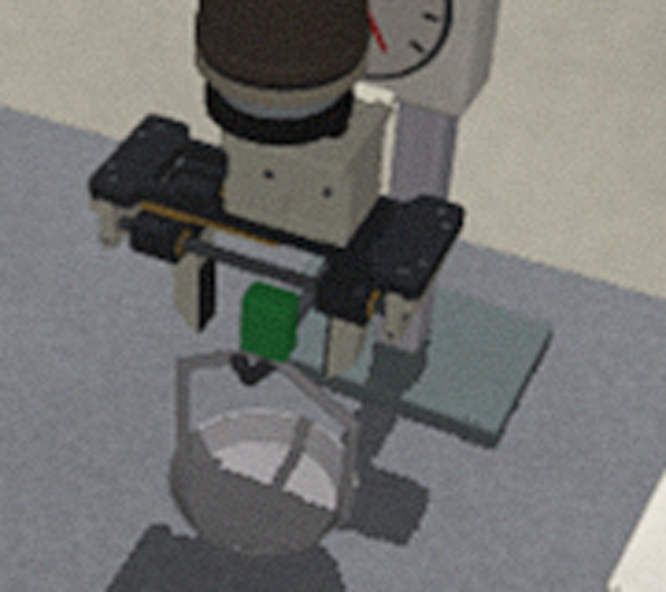

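View pics/w10.png

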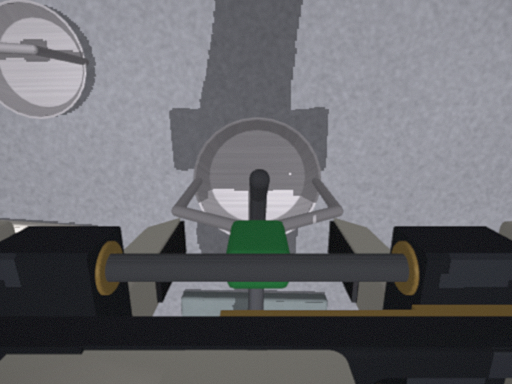

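```bash
python3 -m creep '[[[0,0,0.5,0,0,0,1],[0,0,2,0,0,0,1],[0,0,4,0,0,0,1],[0,0,7,0,0,0,1],[0,0,10,0,0,0,1]]]'; python3 -m creep '[[[-2,0,2,0,0,0,1],[-4,2,2,0,0,0,1],[-7,6,2,0,0,0,1],[-9,10,2,0,0,0,1],[-11,14,2,0,0,0,1]]]';python3 -m creep '[[[0,3,0,0,0,0,1],[0,7,0,0,0,0,1],[0,9,0,0,0,0,1],[0,9,0,0,0,0,1],[0,9,0,0,0,0,1]]]'; python3 - <<'E'
from h import *
c=[]
for i in range(6):
    im=arm.get_image('scene'); c.append(cv2.resize(im[120:280,200:370,::-1],None,fx=1.5,fy=1.5,interpolation=2)); arm.get_image('top')
cv2.imwrite('pics/f.png',np.vstack([np.hstack(c[:3]),np.hstack(c[3:])])); snap('top','tf');snap('scene','sf')
print(arm.observe()['clock'])
E
```

```text
clock: 16.8
position: [0.5518, -0.0548, 0.3325]
ee_rot: [-0.027, -3.141, 0.0]
force: [0.7, -0.1, 0.2]
width: 1.001
clock: 17.3
position: [0.441, 0.0863, 0.3519]
ee_rot: [0.028, 3.14, 0.001]
force: [0.5, 1.6, 0.1]
width: 0.999
clock: 17.8
position: [0.4422, 0.175, 0.3514]
ee_rot: [0.026, 3.141, -0.001]
force: [-0.2, -0.6, -0.4]
width: 0.996
18.5
```

View pics/f.png

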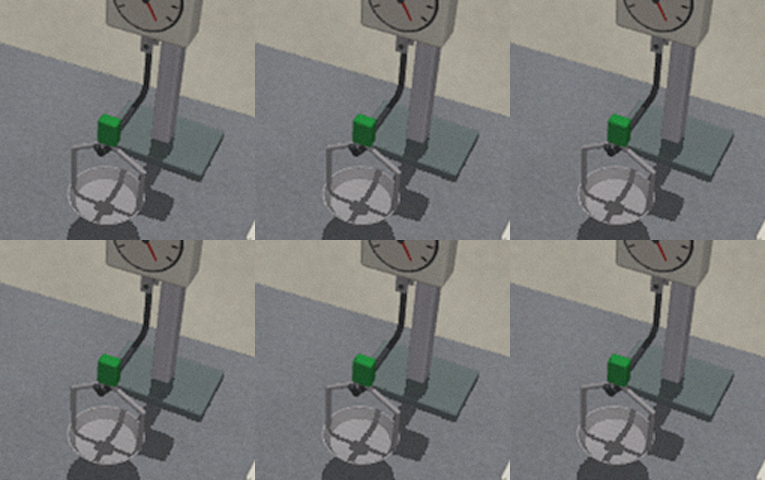

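View pics/tf.png

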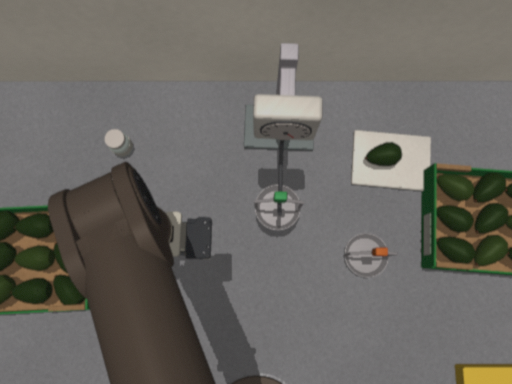

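```bash
python3 - <<'E'
from h import *
print(atz('top',278,208,.096),atz('top',281,197,.248))
print(arm.sign_off())
E
```

```text
[ 0.54823973 -0.055058    0.096     ] [ 0.54881859 -0.05508928  0.248     ]
the job is handed in; nothing more can be done
None
```

I stilled the hook by closing the jaws gently on its arm. I then opened them again, and it hung untouched and plumb for about 7 s. After that I hung the green-gripped pan in the dip, let go and backed the arm away, then handed the job in at about 18.5 s of the 64 s allowed.

Last checks:
- **Stillness:** six pictures over 0.6 s show the pan and hook not moving.
- **Position:** the pan's dish and grip are both at x ≈ 0.548–0.549, y ≈ -0.055, against the dip at about (0.553, -0.0545). That is about 5 mm off, within the 30 mm allowed, and the match between dish and grip shows the pan is level.
- **Height:** the gripper height at release puts the underside about 75 mm above the table, within the 55–100 mm allowed.
- **Orange pan:** it looks to be where it started.

Two things were not quite clean:
- **Overpress:** while seating the pan I briefly pressed it onto the hook with about 25 N before backing off and releasing.
- **Early readings that disagreed:** my first readings of the hook's pivot differed by about 15 mm in x. I settled it with the wrist camera, which agreed with the fit to the swing.

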